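# Take the flask from the cooler, tip it and stand it on the turntable

### The arm

A 6-joint arm with a two-finger parallel gripper is mounted at the origin on the work surface. World frame = base frame: x ahead of the robot, y to its left, z up, the work surface at z = 0. Lengths are in m, angles in rad, forces in N, time in s.
With the tool pointing down it reaches from about 0.325 to 0.925 m from the base axis. Payload 3.1 kg.
Tool frame: the origin (TCP) lies midway between the tips of the shut fingers; the grasp point (between the pads) lies 19 mm behind it (bot.grip_depth is the distance from the TCP to the grasp point, in m); z points along the fingers, y is the line along which they close (so a half turn about z gives the same grasp; the last joint's range is limited). The gripper opens to 85 mm and grips with 20 to 120 N. Pads are 22 mm wide; open, the fingers measure 114 mm over their backs; the gripper's body (76 mm by 85 mm) begins 54 mm behind the grasp point. The pads swing forward as they close: fully open they stand 13 mm farther back than shut.
Start: joints at [-1.458, 0.217, 1.613, -0, 1.311, -0.112], TCP at [0.139, -0.609, 0.206] pointing down, gripper open.
Joint ranges: [-2.75, 2.75], [-0.78, 2.1], [0.31, 2.55], [-1.13, 4.27], [0.13, 2.63], [-2.58, 2.58]. Speed limits (rad/s): [2.79, 2.79, 3.14, 3.14, 3.14, 3.14].

### API

Orientations are given as a rotation vector (axis times angle).
In Python, from workcell import bot, hand, capture, ticket gives the robot as it stands. Calls block until the motion is done:
- bot.reach(position, orientation): joint-space move of the TCP to a pose.
- bot.line_to(position, feed=0.15, orientation=None): straight line of the TCP; orientation=None keeps the orientation; feed is the mean speed in m/s.
- bot.set_joints(angles): joint-space move.
- hand.gripper_to(opening, strength=None): finger opening in m; strength is the grip in N (None keeps the last); returns when the fingers have stopped.
- bot.sleep(seconds).
- bot.solve_ik(position, orientation): joint angles nearest the present ones, or None.
- bot.read_state(): the state.
- capture(name): name is "side" or "top"; returns a dict with "frame" (420x560x3 uint8, red, green, blue), "z_map" (420x560 float32, m along the optical axis (not along the pixel's ray), 0 where there is no reading), "fov_y" (degrees; the focal length in pixels is half the picture's height over the tangent of half this angle, whatever the lens; pixels are square), "cx", "cy" (the principal point, pixels), "k1" (the pictures are not rectified: a ray, as slopes to the right and down, at radius r is drawn at 1 + k1 r^2 times it, then the intrinsics apply), "R" (3x3) and "t" (3): a world point X has camera coordinates R X + t. Camera axes: x right, y down, z forward; pixel columns grow to the right and rows downward; lengths in m; the calibration is good to about 2 mm. A picture is of the moment at which its call begins.
A pose or a line that the arm cannot do raises bot.IKError and nothing moves.
- ticket.hand_in(): hands the job in; it is judged then, once.
The state is a dict: "t": time; "qpos": joint angles; "qvel": joint speeds; "joint_torque": joint torques, N m; "position": TCP position; "orientation": TCP orientation; "wrist_force": force on the tool from outside, world axes, zero at the start; "ft_torque": the same for the moment, N m; "finger_gap": finger opening in m; "gripper_force": force on a finger pad.
Only numpy, scipy, OpenCV 4.12 (cv2) and the standard library are available. Lean on these libraries where they do the work, as an engineer would, in place of code of your own. Each camera call takes 0.05 s, during which the arm holds its last target. There are 200 camera calls.

### The job

Lift the slim steel flask by its cap straight up out of the marble cooler, stand it on the zinc top and let go. Take it again around its body, below the shoulder, tip it over to 45 degrees (no more than a little past that) and hold it there for a second to loosen what has settled inside. Then bring it upright and set it down, without dropping it, in the empty place between the jars on the turntable; leave everything else where it is.

Things in the scene. Friction and masses are not known exactly. Their poses are not given: they have to be found in the camera images.
- flask: slim closed flask, plain steel with a darker cap, round, 176 mm tall, 0.3 to 0.6 kg. Origin: centre of its underside; z up along its axis. Body 45 mm in diameter from 0 to 118 mm, conical shoulder narrowing to 26 mm diameter at 138 mm, then a fixed straight cap 30 mm in diameter from 138 to 176 mm. At the start it stands upright in the cooler, its underside 10 mm above the table
- flask_cap (a point): point on the flask's axis inside the cap, 160 mm above the flask's underside: where to grip the cap
- cooler: loose round white marble cooler (holder), 80 mm outer diameter, 105 mm tall, straight bore 58 mm in diameter, floor 10 mm thick, 0.95 kg. Origin: centre of its underside; z up
- turntable: fixed foot of the turntable. Origin: centre of the foot's underside on the table, on the turning axis; the empty place lies on its -x side. It carries a freely turning round steel plate, 300 mm in diameter, whose top is 26 mm above the table, with three jars at three of four places, 90 degrees apart, 95 mm from the axis
- empty_place (a point): centre of the fourth, empty place, on the top face of the turntable's plate (26 mm above the table), 95 mm from the turning axis; it turns with the plate
- jar_a: loose glass storage jar with a cork lid, 80 mm in diameter, 110 mm tall, on the turntable. Origin: centre of its underside
- jar_b: the same kind of jar, across the axis from the empty place. Origin: centre of its underside
- jar_c: the same kind of jar, on the third place. Origin: centre of its underside
- moka: loose matte black moka pot, 95 mm wide, 175 mm tall, its handle sticks out 87 mm to its +y. Origin: centre of its underside
- sugar_bowl: loose white ceramic sugar bowl with lid, 94 mm in diameter, 82 mm tall. Origin: centre of its underside
- tamper: loose aluminium tamper lying flat along its x, 90 mm long, 52 mm in diameter. Origin: on the table under its middle

How it is judged:
By the outcome, as a careful person would: the job done as asked, in the order asked, and still so for the second after the job is handed in, with the robot touching nothing.
It also fails if it takes over 64 s, if anything falls off the work surface, if the arm or the gripper's body presses on something with over 40 N, if the wrist force passes 120 N, or if a joint passes its speed limit or range.

## Working session

There is one attempt and no reset: what is moved stays moved. The work goes in short steps, each a Python script; the robot and the scene stay as the last script left them, time stands still between calls to the robot, and variables do not carry over. Pictures are saved under pics/ and viewed, at most 10 in all, crops included, and the job is handed in when it is done.

```bash
ls; mkdir -p pics; cat > h.py <<'E'
import numpy as np, cv2
from workcell import bot, hand, capture, ticket
def shot(n,f):
    c=capture(n); np.savez('pics/'+f+'.npz',**{k:v for k,v in c.items()}); cv2.imwrite('pics/'+f+'.png',c['frame'][:,:,::-1]); return c
def K(c):
    f=210/np.tan(np.radians(float(c['fov_y']))/2); return f
def world(c,u,v,z=None):
    """depth points for pixels u,v (arrays)"""
    f=K(c); u=np.asarray(u,float);v=np.asarray(v,float)
    x=(u-c['cx'])/f;y=(v-c['cy'])/f; a,b=x.copy(),y.copy()
    for _ in range(30):
        s=1+c['k1']*(a*a+b*b); a=x/s;b=y/s
    d=np.stack([a,b,np.ones_like(a)],-1)
    if z is None:
        Z=c['z_map'][v.astype(int),u.astype(int)]; return (d*Z[...,None]-c['t'])@c['R']
    o=-c['R'].T@c['t']; D=d@c['R']; return o+D*((z-o[2])/D[...,2])[...,None]
def cloud(c):
    v,u=np.mgrid[0:420,0:560]; P=world(c,u,v); P[c['z_map']<=0]=np.nan; return P
E
python3 - <<'E'
from h import *
for n in('top','side'):
    c=shot(n,n+'0'); print(n,c['fov_y'],c['k1'],-c['R'].T@c['t'],c['R'][2])
s=bot.read_state(); print(s)
E
```

```text
pics
top 50.137809357212014 0.04078652366398777 [0.29183635 0.01003437 1.3650813 ] [ 0.20399663 -0.00367864 -0.97896468]
side 48.28895434815073 -0.11259376151647339 [-0.01264335  0.97731308  0.87724158] [ 0.40674623 -0.72757246 -0.55244531]
{'t': 0.1, 'qpos': array([-1.45815760e+00,  2.17711948e-01,  1.61480048e+00,  3.07356659e-05,
        1.31128005e+00, -1.12190014e-01]), 'qvel': array([ 0.00286855, -0.00229014, -0.00227734, -0.0009484 , -0.00053703,
       -0.0012497 ]), 'joint_torque': array([-1.03033726e-03, -3.98076260e+01, -3.04969954e+01, -2.03982631e-04,
        4.25137550e-03, -8.65928683e-06]), 'position': array([ 0.13928461, -0.60846747,  0.20486429]), 'orientation': array([-3.11957886e+00, -3.52157686e-01, -4.58417921e-05]), 'wrist_force': array([-0.37896468,  0.39861684, -0.60937775]), 'ft_torque': array([-0.04700859,  0.00222297,  0.03466329]), 'gripper_force': 0.0, 'finger_gap': 0.08534119285030733}
```

View pics/top0.png

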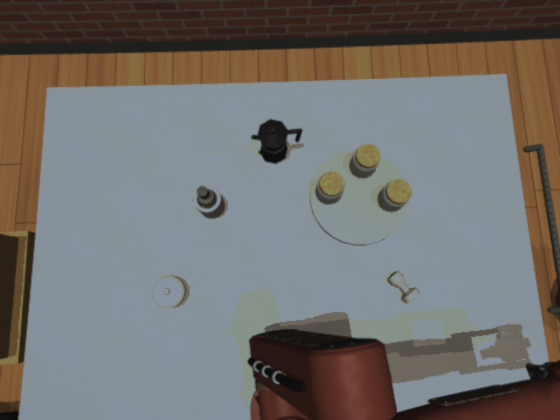

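View pics/side0.png

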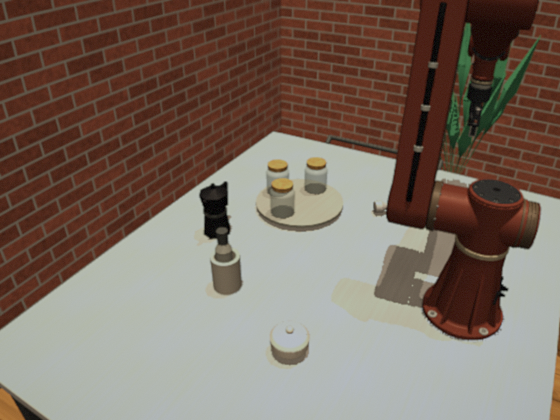

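The top view has the flask in the cooler at (205,198) and the turntable at (360,197). The jars are at (367,158), (331,186) and (397,193), so the empty place is near (352,228) on the robot's side. The moka is at (273,140), the bowl at (169,292) and the tamper at (404,287). The side view shows the flask cap at (222,236), with the moka behind it.

```bash
cat >> h.py <<'E'
from scipy.optimize import least_squares
def circ(P,r=None):
    P=P[:,:2]; m=P.mean(0)
    if r is None:
        s=least_squares(lambda q:np.hypot(*(P-q[:2]).T)-q[2],[*m,.03],loss='soft_l1',f_scale=.002).x
    else: s=least_squares(lambda q:np.hypot(*(P-q[:2]).T)-r,m,loss='soft_l1',f_scale=.002).x
    return s
def sel(P,c,r,z0,z1):
    m=(np.hypot(P[...,0]-c[0],P[...,1]-c[1])<r)&(P[...,2]>z0)&(P[...,2]<z1); return P[m]
E
python3 - <<'E'
from h import *
C={n:dict(np.load(f'pics/{n}0.npz')) for n in('top','side')}
W={n:cloud(C[n]) for n in C}
t=W['top']
for nm,u,v in [('cap',202,191),('cooler',210,208),('ja',367,152),('jb',331,180),('jc',398,187),('plate',356,228),('moka',272,128),('bowl',168,291),('tamp',404,287),('table',250,250)]:
    print(nm,t[v,u].round(3))
for n in W:
    P=W[n]; cap=P[191,202] if n=='top' else P[234,222]
    print(n,'cap top',cap.round(3))
    for z0,z1,r in [(.181,.192,.03),(.15,.178,.03),(.02,.1,.07),(.108,.125,.05),(.098,.11,.06)]:
        Q=sel(P,t[191,202],r,z0,z1); print(z0,z1,len(Q),Q.mean(0).round(4) if len(Q) else '',circ(Q).round(4) if len(Q)>8 else '')
    for j in [(152,367),(180,331),(187,398)]:
        Q=sel(P,t[j],.055,.125,.145); print('jar',len(Q),np.median(Q[:,2]).round(4),(Q[:,:2].max(0)/2+Q[:,:2].min(0)/2).round(4),Q.mean(0).round(4))
    Q=sel(P,t[197,360],.2,.018,.034); h=cv2.minEnclosingCircle(Q[:,:2].astype(np.float32)); print('plate',h,np.median(Q[:,2]))
E
```

```text
cap [0.592 0.213 0.186]
cooler [0.56  0.203 0.11 ]
ja [ 0.704 -0.251  0.136]
jb [ 0.624 -0.143  0.137]
jc [ 0.598 -0.33   0.138]
plate [ 0.503 -0.225  0.022]
moka [0.771 0.019 0.175]
bowl [0.332 0.325 0.078]
tamp [ 0.324 -0.349  0.036]
table [ 0.449  0.098 -0.002]
top cap top [0.592 0.213 0.186]
0.181 0.192 93 [0.591  0.2127 0.186 ] [0.5912 0.2126 0.0106]
0.15 0.178 32 [0.5826 0.2061 0.165 ] [0.5919 0.2131 0.0147]
0.02 0.1 248 [0.571  0.201  0.0655] [0.5835 0.2092 0.033 ]
0.108 0.125 56 [0.5815 0.2055 0.1127] [0.5973 0.2179 0.0303]
0.098 0.11 255 [0.5823 0.209  0.1049] [0.5893 0.2127 0.0345]
jar 458 0.1356 [ 0.6945 -0.2516] [ 0.6935 -0.2514  0.1356]
jar 471 0.1362 [ 0.6154 -0.1439] [ 0.6147 -0.1438  0.1361]
jar 479 0.1361 [ 0.5856 -0.3305] [ 0.5856 -0.3298  0.1358]
plate ((0.6019933223724365, -0.2374468892812729), 0.15026654303073883) 0.026147638531446846
side cap top [0.583 0.225 0.185]
0.181 0.192 80 [0.5901 0.2159 0.1863] [0.5907 0.2151 0.0111]
0.15 0.178 100 [0.585  0.2219 0.1646] [0.5921 0.2132 0.0146]
0.02 0.1 725 [0.5712 0.2363 0.0626] [0.5884 0.2154 0.0378]
0.108 0.125 95 [0.5819 0.2268 0.1155] [0.5933 0.2122 0.0239]
0.098 0.11 296 [0.58   0.2256 0.1043] [0.5885 0.2139 0.0344]
jar 206 0.136 [ 0.6974 -0.2491] [ 0.6943 -0.2449  0.1354]
jar 257 0.1364 [ 0.6178 -0.1411] [ 0.615  -0.1365  0.1351]
jar 206 0.1363 [ 0.5878 -0.3293] [ 0.5865 -0.3233  0.1354]
plate ((0.6012793183326721, -0.24012450873851776), 0.1558341234922409) 0.02684607892019487
```

```bash
python3 - <<'E'
import cv2
a=cv2.imread('pics/top0.png')
l=cv2.resize(a[170:230,175:235],(400,400),interpolation=cv2.INTER_CUBIC);r=cv2.resize(a[140:250,302:412],(400,400),interpolation=cv2.INTER_CUBIC)
cv2.imwrite('pics/crop1.png',cv2.hconcat([l,r]))
E
```

```text
(no output)
```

View pics/crop1.png

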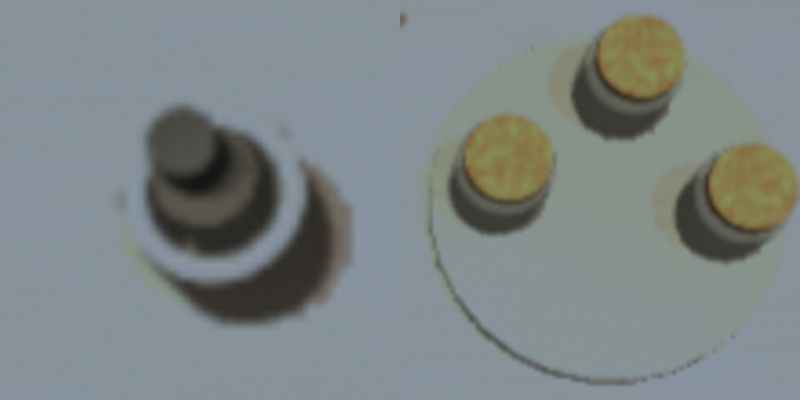

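The left half of the crop shows the cap at about (185,143), tilted outward by perspective, with the flask roughly central in the bore. The right half confirms the three jars and the free place at the robot's side. The fits give the cap at (0.5915, 0.213). Next I check reachability.

```bash
cat >> h.py <<'E'
from scipy.spatial.transform import Rotation as Ro
CAP=np.array([.5915,.2132]); EMPTY=np.array([.5075,-.2220]); SPOT=np.array([.50,.05])
def ori(a,flip=1,roll=0):
    """tool z along a, tool y horizontal; roll about tool z"""
    a=np.array(a,float);a/=np.linalg.norm(a)
    y=np.cross([0,0,1.],a); n=np.linalg.norm(y)
    y=y/n if n>1e-6 else None
    y=y*flip; return (Ro.from_matrix(np.stack([np.cross(y,a),y,a],1))*Ro.from_rotvec([0,0,roll]))
def down(phi,flip=1):
    y=flip*np.array([-np.sin(phi),np.cos(phi),0]);a=np.array([0,0,-1.]); return Ro.from_matrix(np.stack([np.cross(y,a),y,a],1))
def side(phi,pitch,flip=1,roll=0):
    c=np.cos(pitch); return ori([c*np.cos(phi),c*np.sin(phi),-np.sin(pitch)],flip,0)
def tcp(p,R): return np.array(p)+bot.grip_depth*R.as_matrix()[:,2]
E
python3 - <<'E'
from h import *
f=lambda p,R:(lambda q:None if q is None else q.round(2).tolist())(bot.solve_ik(tcp(p,R),R.as_rotvec()))
print(bot.grip_depth)
for fl in(1,-1):
    R=down(np.arctan2(*CAP[::-1]),fl); print('cap',fl,[f([*CAP,z],R) for z in(.17,.31)]);
    R=down(np.arctan2(*SPOT[::-1]),fl); print('spot',fl,[f([*SPOT,z],R) for z in(.16,.3)])
    for pit in (0,15,30):
      for nm,s in(('spot',SPOT),('empty',EMPTY)):
        ph=np.arctan2(*s[::-1]); R=side(ph,np.radians(pit),fl); b=s-.1*np.array([np.cos(ph),np.sin(ph)])
        print(nm,fl,pit,f([*s,.085],R),f([*b,.085],R),f([*s,.25],R))
        if nm=='spot':
          for r in(45,-45):
            T=Ro.from_rotvec(np.radians(r)*np.array([np.cos(ph),np.sin(ph),0]))*R; print('  tip',r,f([*s,.25],T))
E
```

```text
0.0187
cap 1 [[0.23, 0.27, 1.65, -0.0, 1.22, -1.68], [0.23, 0.17, 1.51, 0.0, 1.46, -1.68]]
spot 1 [[-0.04, 0.02, 1.96, 0.0, 1.16, -1.71], [-0.04, -0.1, 1.81, 0.0, 1.44, -1.71]]
spot 1 0 [-0.27, 0.73, 2.52, 2.77, 1.68, 1.53] None None
  tip 45 None
  tip -45 None
empty 1 0 [-0.7, 0.7, 2.44, 2.85, 1.57, 1.57] None None
spot 1 15 None None None
  tip 45 None
  tip -45 None
empty 1 15 [-0.69, 0.36, 2.52, 2.83, 1.06, 1.65] None None
spot 1 30 None None None
  tip 45 None
  tip -45 None
empty 1 30 [-0.66, 0.08, 2.51, 2.7, 0.52, 1.83] None None
cap -1 [[0.23, 0.27, 1.65, -0.0, 1.22, 1.46], [0.23, 0.17, 1.51, -0.0, 1.46, 1.46]]
spot -1 [[-0.04, 0.02, 1.96, 0.0, 1.16, 1.43], [-0.04, -0.1, 1.81, 0.0, 1.44, 1.43]]
spot -1 0 [-0.27, 0.73, 2.52, 2.77, 1.68, -1.61] None None
  tip 45 None
  tip -45 None
empty -1 0 [-0.7, 0.7, 2.44, 2.85, 1.57, -1.57] None None
spot -1 15 None None None
  tip 45 None
  tip -45 None
empty -1 15 [-0.69, 0.36, 2.52, 2.83, 1.06, -1.49] None None
spot -1 30 None None None
  tip 45 None
  tip -45 None
empty -1 30 [-0.66, 0.08, 2.51, 2.7, 0.52, -1.31] None [-0.66, -0.46, 2.47, 1.18, 0.23, 0.27]
```

```bash
python3 - <<'E'
from h import *
f=lambda p,R:bot.solve_ik(tcp(p,R),R.as_rotvec())
for pit in (0,15,30):
  for yd in range(-100,91,10):
    ph=np.radians(yd); out=[]
    for fl in(1,-1):
      R=side(ph,np.radians(pit),fl); d=np.array([np.cos(ph),np.sin(ph)])
      Q=[f([*EMPTY,.115],R),f([*EMPTY,.2],R),f([*(EMPTY-.1*d),.115],R)]
      if all(q is not None for q in Q): out.append((fl,[q.round(2).tolist() for q in Q]))
      else: out.append((fl,[q is not None for q in Q]))
    print(pit,yd,*out,sep='  ') if any(type(o[1][0]) is list for o in out) or any(o[1][0] for o in out) else 0
E
```

```text
0  -60  (1, [True, True, False])  (-1, [True, True, False])
0  -50  (1, [[-0.18, 0.58, 2.36, 3.85, 1.42, 1.44], [-0.18, 0.27, 2.44, 3.89, 1.24, 1.28], [0.09, 0.57, 2.45, 4.11, 1.5, 1.47]])  (-1, [[-0.18, 0.58, 2.36, 3.85, 1.42, -1.7], [-0.18, 0.27, 2.44, 3.89, 1.24, -1.86], [0.09, 0.57, 2.45, 4.11, 1.5, -1.67]])
0  -40  (1, [True, True, False])  (-1, [True, True, False])
0  -30  (1, [True, False, False])  (-1, [True, False, False])
0  -20  (1, [True, False, False])  (-1, [True, False, False])
0  -10  (1, [True, True, False])  (-1, [True, True, False])
0  0  (1, [[-1.08, 0.58, 2.38, 2.05, 1.49, 1.73], [-1.08, 0.26, 2.46, 2.02, 1.38, 1.95], [-1.45, 0.57, 2.48, 1.69, 1.56, 1.65]])  (-1, [[-1.08, 0.58, 2.38, 2.05, 1.49, -1.41], [-1.08, 0.26, 2.46, 2.02, 1.38, -1.19], [-1.45, 0.57, 2.48, 1.69, 1.56, -1.49]])
0  10  (1, [[-1.15, 0.6, 2.29, 1.81, 1.51, 1.81], [-1.15, 0.31, 2.36, 1.79, 1.46, 2.02], [-1.46, 0.58, 2.35, 1.51, 1.58, 1.77]])  (-1, [[-1.15, 0.6, 2.29, 1.81, 1.51, -1.33], [-1.15, 0.31, 2.36, 1.79, 1.46, -1.12], [-1.46, 0.58, 2.35, 1.51, 1.58, -1.37]])
0  20  (1, [[-1.17, 0.62, 2.1
[... 6949 characters left out ...]
43, 1.71, 0.8, 1.72, 2.34], [-1.08, 0.65, 1.57, 0.71, 1.73, 2.21]])  (-1, [[-0.96, 0.56, 1.71, 0.79, 1.63, -0.9], [-0.96, 0.43, 1.71, 0.8, 1.72, -0.8], [-1.08, 0.65, 1.57, 0.71, 1.73, -0.93]])
30  80  (1, [[-0.92, 0.63, 1.61, 0.7, 1.72, 2.2], [-0.92, 0.5, 1.6, 0.72, 1.82, 2.28], [-1.02, 0.73, 1.43, 0.64, 1.83, 2.18]])  (-1, [[-0.92, 0.63, 1.61, 0.7, 1.72, -0.94], [-0.92, 0.5, 1.6, 0.72, 1.82, -0.86], [-1.02, 0.73, 1.43, 0.64, 1.83, -0.96]])
30  90  (1, [[-0.87, 0.68, 1.51, 0.61, 1.82, 2.14], [-0.87, 0.57, 1.51, 0.64, 1.92, 2.22], [-0.95, 0.81, 1.3, 0.57, 1.93, 2.13]])  (-1, [[-0.87, 0.68, 1.51, 0.61, 1.82, -1.0], [-0.87, 0.57, 1.51, 0.64, 1.92, -0.93], [-0.95, 0.81, 1.3, 0.57, 1.93, -1.01]])
```

```bash
python3 - <<'E'
from h import *
f=lambda p,R:bot.solve_ik(tcp(p,R),R.as_rotvec())
p=np.radians(25)
s=lambda q:'None' if q is None else q.round(2)
for SP in ([.45,.12],[.5,.1]):
 for yd in (60,75,90):
  for fl in (1,-1):
   ph=np.radians(yd);d=np.array([np.cos(ph),np.sin(ph),0]);R=side(ph,p,fl);z=R.as_matrix()[:,2]
   g=np.array([*SP,.088]);u=np.array([*SP,.28])
   print(SP,yd,fl,s(f(g-.11*z,R)),s(f(g,R)),s(f(u,R)),*[(r,s(f(u,Ro.from_rotvec(np.radians(r)*d)*R))) for r in(46,-46)])
E
```

```text
[0.45, 0.12] 60 1 [-0.89  0.08  2.41  1.02  1.43  2.18] [-0.59  0.24  2.39  1.29  1.23  2.11] None (46, 'None') (-46, 'None')
[0.45, 0.12] 60 -1 [-0.89  0.08  2.41  1.02  1.43 -0.97] [-0.59  0.24  2.39  1.29  1.23 -1.03] [-0.59 -0.31  2.37  1.15  1.43 -0.47] (46, array([-0.58,  0.01,  2.19,  1.11,  1.68,  0.14])) (-46, 'None')
[0.45, 0.12] 75 1 [-0.78  0.26  2.19  0.91  1.53  2.16] [-0.56  0.34  2.23  1.09  1.35  2.13] [-0.56 -0.11  2.21  1.05  1.58  2.54] (46, 'None') (-46, array([-0.65, -0.28,  2.44,  1.29,  1.46,  1.71]))
[0.45, 0.12] 75 -1 [-0.78  0.26  2.19  0.91  1.53 -0.98] [-0.56  0.34  2.23  1.09  1.35 -1.02] [-0.56 -0.11  2.21  1.05  1.58 -0.6 ] (46, array([-0.5 ,  0.17,  2.02,  0.99,  1.82,  0.08])) (-46, array([-0.65, -0.28,  2.44,  1.29,  1.46, -1.43]))
[0.45, 0.12] 90 1 [-0.66  0.4   1.98  0.8   1.65  2.15] [-0.49  0.44  2.07  0.93  1.48  2.12] [-0.49  0.05  2.05  0.94  1.72  2.45] (46, 'None') (-46, array([-0.61, -0.07,  2.27,  1.16,  1.62,  1.61]))
[0.45, 0.12] 90 -1 [-0.66  0.4   1.98  0.8   1.65 -1.  ] [-0.49  0.44  2.07  0.93  1.48 -1.02] [-0.49  0.05  2.05  0.94  
[... 723 characters left out ...]
42,  1.69]))
[0.5, 0.1] 75 -1 [-0.74  0.34  2.07  0.94  1.53 -0.94] [-0.54  0.42  2.11  1.1   1.37 -0.97] [-0.54  0.02  2.09  1.06  1.57 -0.6 ] (46, array([-0.49,  0.27,  1.89,  1.  ,  1.83,  0.1 ])) (-46, array([-0.61, -0.13,  2.32,  1.31,  1.42, -1.45]))
[0.5, 0.1] 90 1 [-0.64  0.48  1.86  0.82  1.66  2.19] [-0.48  0.51  1.95  0.94  1.51  2.17] [-0.48  0.16  1.93  0.95  1.72  2.46] (46, 'None') (-46, array([-0.58,  0.05,  2.15,  1.18,  1.59,  1.62]))
[0.5, 0.1] 90 -1 [-0.64  0.48  1.86  0.82  1.66 -0.95] [-0.48  0.51  1.95  0.94  1.51 -0.98] [-0.48  0.16  1.93  0.95  1.72 -0.68] (46, array([-0.41,  0.39,  1.73,  0.88,  1.97,  0.04])) (-46, array([-0.58,  0.05,  2.15,  1.18,  1.59, -1.52]))
```

```bash
sed -i 's/SPOT=np.array.*/SPOT=np.array([.45,.12])/' h.py; python3 - <<'E'
from h import *
R=down(np.arctan2(*CAP[::-1]),1); o=R.as_rotvec()
bot.reach(tcp([*CAP,.32],R),o)
hand.gripper_to(.06)
bot.line_to(tcp([*CAP,.172],R),feed=.12)
hand.gripper_to(.02,60)
s=bot.read_state(); print(s['t'],s['finger_gap'],s['gripper_force'],s['wrist_force'],s['position'])
bot.line_to(tcp([*CAP,.177],R),feed=.05)
s=bot.read_state(); print(s['t'],s['finger_gap'],s['gripper_force'],s['wrist_force'])
bot.line_to(tcp([*CAP,.31],R),feed=.12)
s=bot.read_state(); print(s['t'],s['finger_gap'],s['gripper_force'],s['wrist_force'])
shot('side','s1')
E
```

```text
5.5583 0.026401653232660555 58.81632685661316 [ 0.39775581 -0.87950901  4.74857916] [0.5923382  0.21324845 0.15455985]
5.8083 0.026225837959826886 59.23059403896332 [-0.58050297  0.27650069 -2.74289843]
7.0667 0.026334562205277825 59.27128493785858 [ 0.41933274  0.31166969 -4.6072219 ]
```

View pics/s1.png

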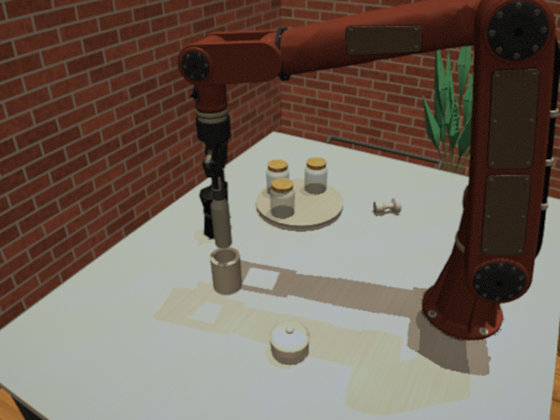

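The side view shows the flask held upright by its cap at (221,220), with its underside at (222,246), clear of the cooler rim at (225,255). The cooler hasn't moved.

```bash
python3 - <<'E'
from h import *
R=down(np.arctan2(*SPOT[::-1]),1); o=R.as_rotvec()
bot.line_to(tcp([*SPOT,.31],R),feed=.2,orientation=o)
bot.line_to(tcp([*SPOT,.168],R),feed=.12)
bot.sleep(.2); f0=bot.read_state()['wrist_force'][2]; z=.166
while z>.155:
    bot.line_to(tcp([*SPOT,z],R),feed=.03); f=bot.read_state()['wrist_force'][2]
    if f-f0>4: break
    z-=.001
s=bot.read_state(); print(z,f0,f,s['t'],s['position'])
hand.gripper_to(.06)
bot.line_to(tcp([*SPOT,.32],R),feed=.15)
s=bot.read_state(); print(s['t'],s['wrist_force'])
c=shot('side','s2'); P=cloud(c)
for z0,z1,r in((.142,.172,.0147),(.02,.112,.0223)):
    Q=sel(P,SPOT,.05,z0,z1); print(len(Q),circ(Q,r).round(4),circ(Q).round(4))
E
```

```text
0.162 -4.805751280104184 4.972735736459293 10.9 [0.4510914  0.12015396 0.14460667]
12.525 [ 0.13153204 -0.59256904 -0.58912466]
103 [0.4379 0.1419] [0.4521 0.1212 0.0144]
442 [0.452  0.1204] [0.4519 0.1206 0.0221]
```

View pics/s2.png

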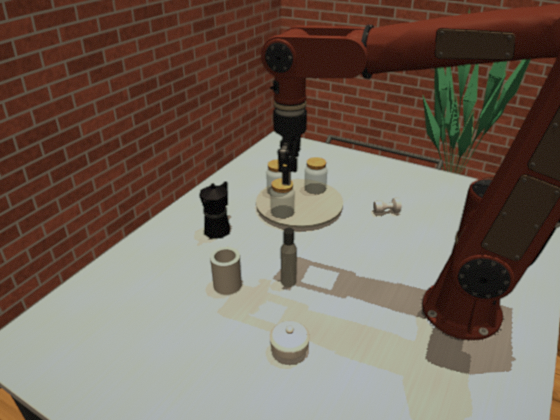

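The flask stands free on the table at (289,262) and the cooler is still at (226,272). The fit puts the flask at (0.451, 0.1205).

```bash
cat >> h.py <<'E'
FL=np.array([.4513,.1205]); PIT=np.radians(25); YW=np.radians(85)
RB=side(YW,PIT,-1); DB=np.array([np.cos(YW),np.sin(YW),0]); ZB=RB.as_matrix()[:,2]
E
python3 - <<'E'
from h import *
g=np.array([*FL,.088]); o=RB.as_rotvec()
hand.gripper_to(.08)
bot.reach(tcp(g-.11*ZB+[0,0,.12],RB),o)
bot.line_to(tcp(g-.11*ZB,RB),feed=.2)
bot.line_to(tcp(g,RB),feed=.12)
s=bot.read_state(); print(s['t'],s['wrist_force'])
hand.gripper_to(.03,80)
s=bot.read_state(); print(s['t'],s['finger_gap'],s['gripper_force'],s['wrist_force'],s['position']-tcp(g,RB))
shot('side','s3')
E
```

```text
15.6083 [ 0.30374978 -0.84240695  0.10166163]
16.0917 0.03801152995561498 78.24504017829895 [-1.16333695 -2.06469308  5.16688845] [ 0.00049738 -0.00026086  0.00096349]
```

View pics/s3.png

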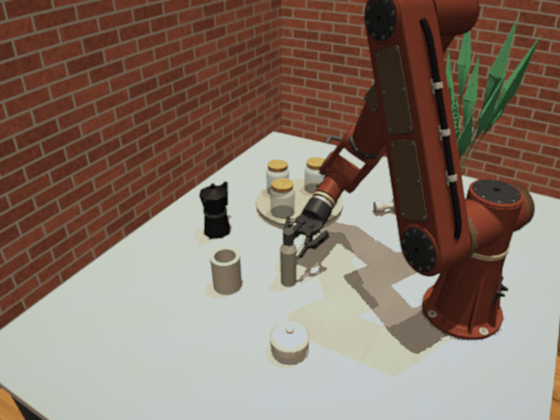

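```bash
python3 - <<'E'
from h import *
a=cv2.imread('pics/s3.png')[195:300,240:345]
cv2.imwrite('pics/crop2.png',cv2.resize(cv2.convertScaleAbs(a,alpha=1.6,beta=20),(600,600),interpolation=cv2.INTER_CUBIC))
c=dict(np.load('pics/s3.npz')); P=cloud(c)
for z0,z1 in((.02,.06),(.06,.08),(.14,.18)):
    Q=sel(P,FL,.032,z0,z1); print(z0,len(Q),circ(Q).round(4) if len(Q)>8 else '')
E
```

```text
0.02 178 [0.4521 0.1214 0.0223]
0.06 89 [0.4515 0.1225 0.0215]
0.14 194 [0.4508 0.1251 0.0124]
```

View pics/crop2.png

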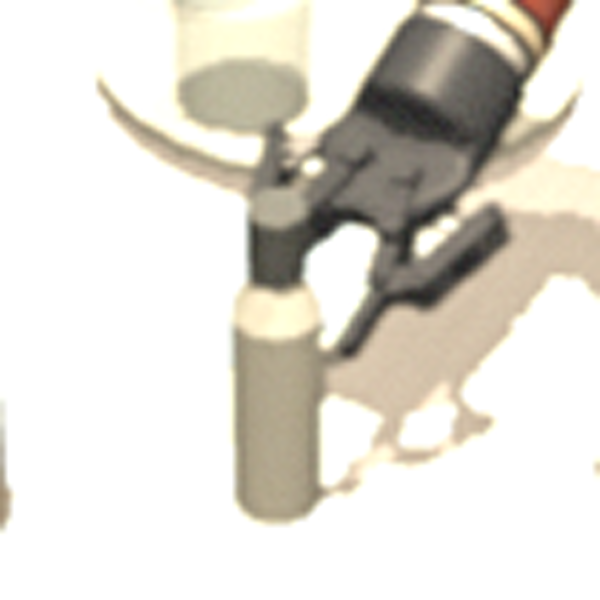

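The crop shows the fingers holding the body only with their tips, behind its axis: the visible fingertip ends at (335,355) by the flask's back edge. I'll open, go 9 mm deeper and grip again.

```bash
python3 - <<'E'
from h import *
g=np.array([*FL,.088]); o=RB.as_rotvec()
hand.gripper_to(.075); bot.sleep(.3)
c=capture('side'); P=cloud(c); Q=sel(P,FL,.035,.02,.07); print(circ(Q,.0222).round(4))
bot.line_to(tcp(g+.010*ZB,RB),feed=.04)
s=bot.read_state(); print(s['t'],s['wrist_force'])
hand.gripper_to(.03,80)
s=bot.read_state(); print(s['t'],s['finger_gap'],s['gripper_force'],s['wrist_force'])
c=shot('side','s4'); P=cloud(c)
for z0,z1 in((.02,.06),(.06,.08),(.14,.172)):
    Q=sel(P,FL,.032,z0,z1); print(z0,len(Q),circ(Q).round(4) if len(Q)>8 else '')
E
```

```text
[0.4519 0.1207]
17.3417 [-0.54229313  0.34497803  0.01989365]
17.7333 0.041821607611916486 81.14300966262817 [-0.35720366 -1.81772508  2.93579725]
0.02 178 [0.452  0.1213 0.0221]
0.06 93 [0.4516 0.1219 0.0218]
0.14 116 [0.4517 0.1218 0.0144]
```

The grip is now sound, with a 41.8 mm gap and the flask upright. Next I lift, tip and hold.

```bash
python3 - <<'E'
from h import *
g=np.array([*FL,.088])+.010*ZB; o=RB.as_rotvec()
bot.line_to(tcp(g+[0,0,.01],RB),feed=.05)
u=np.array([*FL,.28]); bot.line_to(tcp(u,RB),feed=.15)
s=bot.read_state(); print(s['t'],s['finger_gap'],s['wrist_force'])
T=Ro.from_rotvec(np.radians(45.7)*DB)*RB
bot.line_to(tcp(u,T),feed=.02,orientation=T.as_rotvec())
s=bot.read_state(); print(s['t'])
bot.sleep(.3); c=shot('side','s5'); t=shot('top','t5'); bot.sleep(1.0)
s=bot.read_state(); print(s['t'],s['finger_gap'],s['wrist_force'])
A=Ro.from_rotvec(s['orientation'])*RB.inv(); print('tilt',np.degrees(np.arccos(A.as_matrix()[2,2])))
E
```

```text
19.525 0.04210312547815119 [ 0.21297931 -0.43022973 -4.06847514]
20.475
21.875 0.041928342081157144 [ 0.64059504 -0.05783987 -3.64611301]
tilt 45.702669037900165
```

View pics/s5.png

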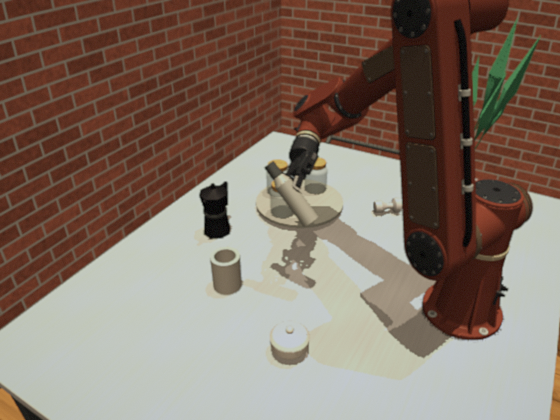

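The flask is held tipped, with the cap at (274,172) and the base at (310,220). I'll measure its real tilt from the depth before going on.

```bash
cat >> h.py <<'E'
def axisfit(P,c0,a0,rad=.0223):
    """fit cylinder (body) around axis through c0 dir a0"""
    V=P.reshape(-1,3); V=V[np.isfinite(V).all(1)]; a0=a0/np.linalg.norm(a0); b=np.linalg.svd(a0[None])[2][1:]
    def dist(q,V):
        a=a0+q[2:]@b; a/=np.linalg.norm(a); w=V-(c0+q[:2]@b); return np.linalg.norm(w-np.outer(w@a,a),axis=1)
    w=V-c0; s=w@a0; V=V[(s>-.08)&(s<-.015)&(dist(np.zeros(4),V)<.03)]
    q=least_squares(lambda q:dist(q,V)-rad,np.zeros(4),loss='soft_l1',f_scale=.001).x
    a=a0+q[2:]@b; a/=np.linalg.norm(a); return len(V),c0+q[:2]@b,a,np.degrees(np.arccos(a[2]))
E
python3 - <<'E'
from h import *
u=np.array([*FL,.28])
a=Ro.from_rotvec(np.radians(45.7)*DB).apply([0,0,1])
for n in('s5','t5'):
    c=dict(np.load(f'pics/{n}.npz')); print(n,a.round(3),*axisfit(cloud(c),u,a))
E
```

```text
s5 [ 0.713 -0.062  0.698] 489 [0.45017606 0.11161095 0.28035346] [ 0.71401036 -0.07416808  0.69619559] 45.87743265305215
t5 [ 0.713 -0.062  0.698] 276 [0.44938765 0.11231912 0.28122155] [ 0.70631395 -0.04936684  0.70617527] 45.07542894628759
```

The measured tilt is about 45.5° and was held for over a second. Next I bring it upright, carry it over the empty place and check before lowering.

```bash
cat >> h.py <<'E'
YE=np.radians(50); RE=side(YE,PIT,-1); DE=np.array([np.cos(YE),np.sin(YE),0]); ZE=RE.as_matrix()[:,2]
E
python3 - <<'E'
from h import *
u=np.array([*FL,.28])
bot.line_to(tcp(u,RB),feed=.02,orientation=RB.as_rotvec())
e=np.array([*EMPTY,.28])+.009*DE
bot.line_to(tcp(e,RE),feed=.15,orientation=RE.as_rotvec())
s=bot.read_state(); print(s['t'],s['finger_gap'],s['position']-tcp(e,RE))
bot.line_to(tcp(e-[0,0,.12],RE),feed=.15)
bot.sleep(.3)
for n in('side','top'):
    c=shot(n,n+'6'); P=cloud(c)
    print(n,*axisfit(P,np.array([*EMPTY,.16]),np.array([0,0,1.])))
    for j in [(.695,-.251),(.616,-.143),(.587,-.33)]:
        Q=sel(P,j,.055,.125,.145)
        if len(Q): print('jar',len(Q),(Q[:,:2].max(0)/2+Q[:,:2].min(0)/2).round(4))
E
```

```text
25.2917 0.042168444172736824 [-4.27050978e-05  5.21098759e-04 -8.58029819e-06]
side 233 [ 0.50850701 -0.22212386  0.16      ] [-0.00113692 -0.0106782   0.99994234] 0.6152857213584654
jar 206 [ 0.6971 -0.2488]
jar 257 [ 0.6185 -0.142 ]
jar 137 [ 0.597  -0.3319]
top 59 [ 0.50470176 -0.22200627  0.16      ] [-0.01596749  0.00258137  0.99986918] 0.9267881181111549
jar 455 [ 0.6955 -0.2516]
jar 471 [ 0.6153 -0.1436]
jar 482 [ 0.5855 -0.3302]
```

View pics/side6.png

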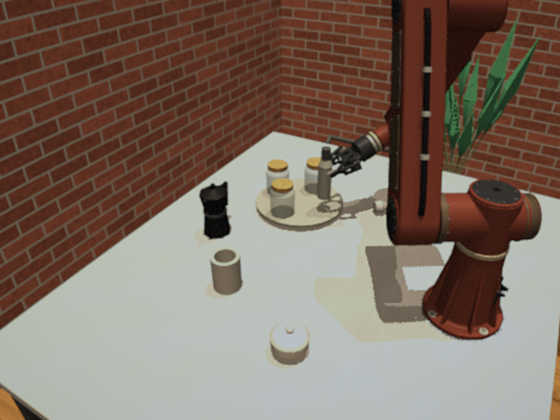

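The flask hangs upright at (325,175), over the free place and within about 2 mm of it. The jars haven't moved. Next I lower it to contact, release and back away.

```bash
python3 - <<'E'
from h import *
e=np.array([*EMPTY,0])+.009*DE
bot.line_to(tcp(e+[0,0,.117],RE),feed=.08)
bot.sleep(.2); f0=bot.read_state()['wrist_force'][2]; z=.115
while z>.105:
    bot.line_to(tcp(e+[0,0,z],RE),feed=.03); f=bot.read_state()['wrist_force'][2]
    if f-f0>3: break
    z-=.0007
s=bot.read_state(); print(z,f0,f,s['t'])
hand.gripper_to(.07); bot.sleep(.2)
bot.line_to(tcp(e+[0,0,z]-.12*ZE,RE),feed=.1)
bot.line_to(tcp(e+[0,0,z+.15]-.12*ZE,RE),feed=.2)
s=bot.read_state(); print(s['t'],s['wrist_force'])
for n in('side','top'):
    c=shot(n,n+'7'); P=cloud(c)
    print(n,*axisfit(P,np.array([*EMPTY,.12]),np.array([0,0,1.])))
    for j in [(.695,-.251),(.616,-.143),(.587,-.33)]:
        Q=sel(P,j,.055,.125,.145)
        if len(Q): print('jar',len(Q),(Q[:,:2].max(0)/2+Q[:,:2].min(0)/2).round(4))
a=cv2.imread('pics/side7.png')[120:340,180:480]; b=cv2.imread('pics/top7.png')[100:320,140:440]
cv2.imwrite('pics/fin.png',cv2.resize(cv2.hconcat([a,b]),(800,293)))
E
```

```text
0.10939999999999996 -3.5612924110592794 0.5431717269622638 29.775
32.6083 [-0.13826649  0.92730406 -0.0677178 ]
side 234 [ 0.50843337 -0.22232213  0.12      ] [ 0.01019986 -0.01321897  0.9998606 ] 0.9566925258858909
jar 206 [ 0.6976 -0.2495]
jar 257 [ 0.6184 -0.14  ]
jar 169 [ 0.5939 -0.3277]
top 72 [ 0.50552549 -0.22235255  0.12      ] [ 8.95523868e-04 -4.04651812e-03  9.99991412e-01] 0.23745883255570882
jar 458 [ 0.6948 -0.252 ]
jar 473 [ 0.6151 -0.1436]
jar 482 [ 0.5868 -0.3303]
```

View pics/fin.png

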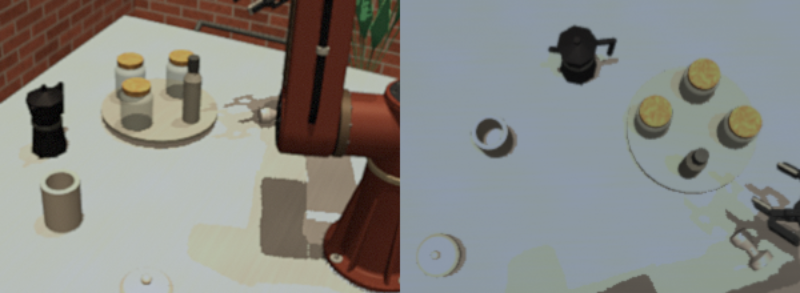

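The flask stands upright on the empty place, at (193,95) in the left half and (697,160) in the right. The jars, cooler, moka, bowl and tamper are where they were, and the gripper is clear.

```bash
python3 -c "
from h import *
print(ticket.hand_in())"
```

```text
the job is handed in; nothing more can be done
None
```

The job is handed in: the flask was lifted out by its cap, stood on the zinc, re-gripped by its body (the first grip was shallow, so I redid it), tipped to about 45.5° for over a second, and set upright within about 2 mm of the empty place's centre; nothing else had visibly moved, and it took about 33 s.

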